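# Turn the trolley wheel until its valve stem is at the top

### The job

Turn the trolley wheel on its tilted stand by gently pushing one spoke after another with the fingertips, until the red-capped valve stem is straight up at the top of the wheel, in line with the yellow pointer, ready for the pump. Push on the spokes only: keep off the tyre and the valve stem, lift nothing, and leave the tools and the other things on the bench where they are.

Things in the scene. Friction and masses are not known exactly. Their poses are not given: they have to be found in the camera images.
- stand: Fixed blue stand carrying the wheel; origin on the bench (z = 0) under the wheel's centre, which is 140 mm above it; z up. Base plate 300 x 200 x 12 mm. The wheel leans: its plane is 30 degrees from horizontal, low side to the stand's +x (away from the robot), high side to -x. A 28 mm post reaches the hub from below; otherwise there is 60 mm of free space under the spokes.
- pointer (a point): tip of the yellow pointer fixed on the stand, marking the top (12 o'clock) of the wheel; in the stand's frame at x = -127, y = 0, z = 246 mm. The pointer is 7 mm thick to either side and carried on a thin post at x = -180 mm.
- wheel (a joint): angle of the wheel on its axle, rad, growing counter-clockwise seen looking down on its face; 0 or any multiple of 2 pi = valve exactly at the top. Turns both ways for more than a turn; starts with the valve 90 to 180 degrees from the top on either side. Drags with about 0.22 N m (3 N at mid-spoke) and stops where it is left.
- hub (a point): centre of the wheel, on the axle in the mid-plane of the spokes. The hub is 54 mm in diameter and stands 14 mm proud of this plane on the face side, its axle end 18 mm.
- spokes: five straight grey spokes, 72 degrees apart, 16 mm wide and thick, from the hub (27 mm radius) to the rim (105 mm radius), gaps open right through. Origin at the wheel's centre; z along the axle, out of the upper face; x along the spoke opposite the valve (straight down the slope at joint 0), the others at 72, 144, 216, 288 degrees about z. They bear at most 45 N.
- tyre: black tyre around the rim, 310 mm outer and 222 mm inner diameter, 44 mm wide, centred on the spokes' plane; origin at the wheel's centre. A red dot (20 mm) on its upper side wall marks the valve's place. Not to be touched.
- valve: brass valve stem with a red cap; origin at its foot on the rim's inner face, 105 mm from the wheel's centre, on the -x side of the spokes' frame, midway between two spokes; its own x runs along the stem, 24 mm towards the hub; cap 14 mm diameter. Not to be touched.
- spray_can: bystander: white spray can, 54 mm diameter, 170 mm tall; origin in its middle or on its underside. Leave alone.
- spanner: bystander: steel open-ended spanner lying flat; origin in its middle or on its underside. Leave alone.
- screwdriver: bystander: red-handled screwdriver lying flat; origin in its middle or on its underside. Leave alone.
- tyre_lever: bystander: orange plastic tyre lever, 120 x 16 x 10 mm; origin in its middle or on its underside. Leave alone.
- parts_dish: bystander: small steel bowl, 90 mm diameter, 30 mm tall; origin in its middle or on its underside. Leave alone.
- grease_jar: bystander: white jar with green lid, 64 mm diameter, 60 mm tall; origin in its middle or on its underside. Leave alone.
- hammer: bystander: hammer lying flat; origin in its middle or on its underside. Leave alone.

How it is judged:
At the end, for the whole second after the job is handed in: The foot of the valve stem is at the top of the wheel, within 11 mm (6 degrees) sideways of the stand's centre line, and the wheel is at rest (y of valve in the frame of stand between -0.011 and 0.011 m and x of valve in the frame of stand below -0.05 m and velocity of joint wheel between -0.05 and 0.05 rad/s); the robot touches nothing.
It fails at once if the tyre is pushed (more than 3 N) (contact force between any of the fingers, the arm and tyre above 3 N).
It fails at once if the valve stem is pushed (more than 2 N) (contact force between any of the fingers, the arm and valve above 2 N).
It fails at once if the spokes are pushed or pinched with more than 45 N (contact force between any of the fingers, the arm and spokes above 45 N).
It fails at once if a bystander is moved more than 20 mm or lifted (distance of any of spray_can, spanner, screwdriver, tyre_lever, parts_dish, grease_jar, hammer from where it was at the start of the episode above 0.02 m).
It also fails if it takes over 61 s, if anything falls off the work surface, if the arm or the gripper's body presses on something with over 40 N, if the wrist force passes 120 N, or if a joint passes its speed limit or range.

### The arm

A 7-joint arm with a two-finger parallel gripper is mounted at the origin on the work surface. World frame = base frame: x ahead of the robot, y to its left, z up, the work surface at z = 0. Lengths are in m, angles in rad, forces in N, time in s.
With the tool pointing down it reaches from about 0.4 to 0.85 m from the base axis. Payload 10.4 kg.
Tool frame: the origin (TCP) lies at the very end of the fingers, on their centre line; the grasp point (between the pads) lies 19 mm behind it; x points along the fingers, z is the direction in which the jaws open and shut, and the axes are right-handed (so a half turn about x gives the same grasp; the last joint's range is limited). The gripper opens to 85 mm and grips with 20 to 120 N. Pads are 22 mm wide; open, the fingers measure 114 mm over their backs; the gripper's body (76 mm by 85 mm) begins 54 mm behind the grasp point. The pads swing forward as they close: fully open they stand 13 mm farther back than shut.
Start: joints at [-0.023, 0.332, -0.065, 1.46, 0.022, 1.35, -0.088], TCP at [0.625, 0, 0.231] pointing down, gripper open.
Joint ranges: [-2.6, 2.6], [-0.5, 2.12], [-1.47, 1.34], [0.16, 2.42], [-1.27, 4.41], [0.06, 2.06], [-2.6, 2.6]. Speed limits (rad/s): [2.22, 2.22, 2.79, 2.79, 3.14, 3.14, 3.14].

### API

Orientations are given as a unit quaternion [x, y, z, w].
In Python, from workcell import telemetry, viewer, manip, spot_in, mark_of gives the robot as it stands. The module is installed in compiled form; this text tells all that it offers.
- The arm moves only by the shell command python3 -m crank 'ROWS' [FORCE]. ROWS is JSON, a list of rows, each a list of 3 entries, a list of its own where there are three numbers: the closure, from 0 (fully open) to 1 (shut), then the shift along the world's x, y, z in cm, then the turn, a rotation vector about the world's x, y, z in rad. A call has 1 to 12 rows; each row shifts and turns the commanded pose from where the row before left it; what a row does not reach is not made up. A row lasts 1/12 s, in which the tool goes at most 41.7 mm and 7.16 degrees, less where a joint would pass 70% of its speed; a pose out of reach is approached as far as the arm can. A call with a gripper value outside its range is refused whole. The fingers move at their own pace and stop on an object; FORCE is the grip in N (left out, the last holds). Time passes only in rows, so rows that do not move let the fingers close. It gives the time, the measured TCP pose, the force and the opening at its end, in the units of the state.
- telemetry.get_obs(): the state, without advancing time (a new reading comes with each control period).
- viewer.camera(name): name is "scene" or "side" or "wrist"; returns a dict with "frame" (400x640x3 uint8, red, green, blue), "intrinsics" (3x3 intrinsics, pixels), "k1" (the pictures are not rectified: a ray, as slopes to the right and down, at radius r is drawn at 1 + k1 r^2 times it, then the intrinsics apply), "cam_to_world" (4x4, takes a point from camera to world coordinates). Camera axes: x right, y up, looking along -z (the intrinsics and any distortion apply to the point x, -y, -z); pixel columns grow to the right and rows downward; lengths in m; the calibration is good to about 2 mm. A picture is of the moment at which its call begins. There is no depth.
- manip.hand_in(): hands the job in, once; it reports no verdict.
Trained networks look in a picture, given as the dict that the camera call returned (one of the last four; its "shot" number tells which), for a name from the list of things; names that differ only in an ending like _2 or _b are one class to them, and where a whole thing is asked for, a point or a joint stands for the part that bears it (a point fixed in the world has none). Each returns a list of dicts, best first, with "conf" (0 to 1); they miss things now and then, are a little off and sometimes report something else, mostly with a low value. They report only what shows in the picture. A call takes as long as a camera call.
- spot_in(thing, picture): "location" ([x, y, z] in m, in the coordinates of the camera as it stood for that picture, good to about 4 mm: the middle of the surface that is visible of it).
- mark_of(thing, picture): "location" ([x, y, z] in m, in the coordinates of the camera as it stood for that picture, good to about 4 mm: a listed point, or the origin of a listed thing).
The state is a dict: "clock": time; "joint_pos": joint angles; "joint_velocities": joint speeds; "tau": joint torques, N m; "position": TCP position; "ee_rot": TCP orientation; "ft_force": force on the tool from outside, world axes, zero at the start; "torque": the same for the moment, N m; "grip_width": opening from 0.0 (shut) to 1.0 (fully open).
Only numpy, scipy, OpenCV 4.12 (cv2) and the standard library are available. Lean on these libraries where they do the work, as an engineer would, in place of code of your own. Each camera call takes 0.05 s, during which the arm holds its last target. There are 200 camera calls.

## Working session

There is one attempt and no reset: what is moved stays moved. The work goes in short steps, Python scripts to look and compute and a shell command to move; the robot and the scene stay as the last step left them, time stands still between calls to the robot, and variables do not carry over. Pictures are saved under pics/ and viewed, about 8 in all and at most 12, crops included, and the job is handed in when it is done.

```bash
mkdir -p pics
cat > h.py <<'E'
import numpy as np, cv2
from workcell import telemetry, viewer, manip, spot_in, mark_of
def W(pic,p): return (np.array(pic["cam_to_world"])@np.r_[p,1])[:3]
def proj(pic,P):
    T=np.linalg.inv(np.array(pic["cam_to_world"]));c=T[:3,:3]@np.array(P)+T[:3,3]
    u=np.array([c[0],-c[1]])/-c[2];u=u*(1+pic["k1"]*(u@u));K=np.array(pic["intrinsics"])
    return K[:2,:2]@u+K[:2,2]
def save(pic,n): cv2.imwrite("pics/"+n,cv2.cvtColor(pic["frame"],cv2.COLOR_RGB2BGR))
E
python3 - <<'E'
from h import *
for c in ["scene","side","wrist"]:
    p=viewer.camera(c); save(p,c+"0.png")
    print(c,np.round(np.array(p["cam_to_world"])[:3,3],3))
    for t in ["stand","pointer","hub","valve","tyre","spokes"]:
        for d in mark_of(t,p)[:1]: print(t,round(d["conf"],2),np.round(W(p,d["location"]),3),{k:v for k,v in d.items() if k not in("conf","location")})
a=cv2.imread("pics/scene0.png");b=cv2.imread("pics/side0.png")
cv2.imwrite("pics/both0.png",cv2.resize(np.vstack([a,b]),(480,600)))
E
```

```text
scene [1.314 0.701 1.324]
stand 0.66 [ 0.545 -0.041 -0.001] {}
pointer 0.55 [ 0.419 -0.035  0.246] {}
hub 0.79 [ 0.543 -0.041  0.145] {}
valve 0.35 [ 0.614 -0.107  0.101] {}
spokes 0.89 [ 0.545 -0.037  0.14 ] {}
side [ 0.422 -0.812  1.013]
stand 0.76 [ 0.546 -0.035  0.002] {}
pointer 0.92 [ 0.416 -0.036  0.243] {}
hub 0.66 [ 0.543 -0.037  0.14 ] {}
valve 0.36 [ 0.615 -0.106  0.1  ] {}
spokes 0.96 [ 0.542 -0.035  0.141] {}
wrist [0.625 0.084 0.374]
stand 0.91 [ 0.547 -0.037 -0.002] {}
hub 0.76 [ 0.542 -0.04   0.143] {}
valve 0.64 [ 0.616 -0.105  0.102] {}
```

```bash
python3 -c "
from workcell import telemetry;o=telemetry.get_obs();print(o)"
```

```text
{'clock': 1.05, 'joint_pos': array([-0.02259299,  0.33217201, -0.06474628,  1.46012139,  0.02162421,
        1.34993713, -0.08849827]), 'joint_velocities': array([ 0.00082593, -0.00043388,  0.00010257,  0.00219492, -0.00132415,
       -0.00116809,  0.00031292]), 'tau': array([ 1.21686975e-03, -6.25225282e+01,  4.99937427e-02, -3.91823566e+01,
        1.65342103e-02,  2.01906121e-03, -1.00151158e-05]), 'position': array([6.24999111e-01, 3.17642499e-05, 2.31344915e-01]), 'ee_rot': array([-1.45218430e-05,  7.07086331e-01,  1.90365661e-05,  7.07127230e-01]), 'ft_force': array([0.00750601, 0.18147543, 0.15111167]), 'torque': array([-0.05858958,  0.01660339, -0.01778293]), 'grip_width': 1.0016244522002}
```

View pics/scene0.png

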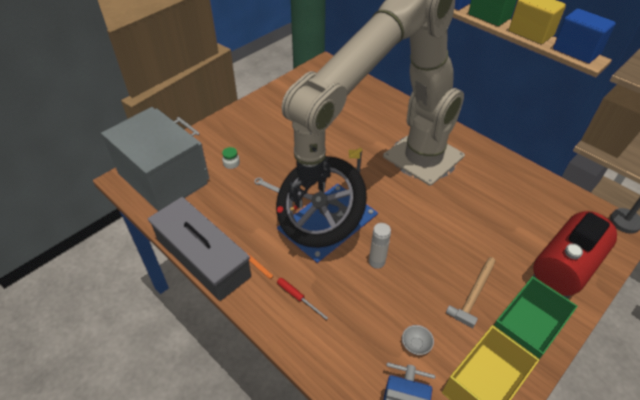

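View pics/side0.png

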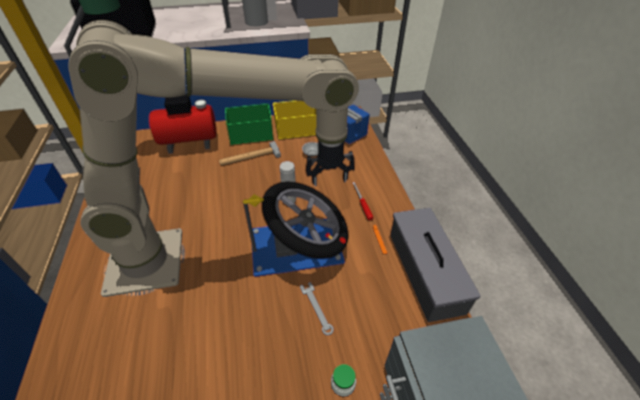

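The scene camera shows the wheel around (320,200), with the red valve at (280,208). The side camera shows the valve at about (342,240), low on the right-hand side. The networks agree on these positions: hub ≈ (0.544,-0.038,0.141), yaw ≈ 0, valve at in-plane angle ≈ -40°. The wheel therefore needs about -140° (clockwise). I'll shut the gripper, tilt the tool 30° so it is square to the wheel, and check.

```bash
python3 -m crank '[[1,[0,0,0.5],[0,0.105,0]],[1,[0,0,0.5],[0,0.105,0]],[1,[0,0,0],[0,0.105,0]],[1,[0,0,0],[0,0.105,0]],[1,[0,0,0],[0,0.104,0]],[1,[-2,0.8,0],[0,0,0]],[1,[-2,0.8,0],[0,0,0]],[1,[-2,0.9,0],[0,0,0]],[1,[0,0,-1.5],[0,0,0]],[1,[0,0,-1.5],[0,0,0]],[1,[0,0,0],[0,0,0]],[1,[0,0,0],[0,0,0]]]' 20
cat > look.py <<'E'
from h import *
import sys
def est(cams=("side","scene","wrist")):
    out={}
    for c in cams:
        p=viewer.camera(c)
        for t in ["hub","valve","spokes","pointer"]:
            for d in mark_of(t,p)[:1]: out.setdefault(t,[]).append((round(d["conf"],2),*np.round(W(p,d["location"]),3)));
        if len(sys.argv)>1: save(p,sys.argv[1]+c+".png")
    for t in out: print(t,*[tuple(map(float,x)) for x in out[t]])
    H=np.array([0.5445,-0.038,0.141])
    for v in out.get("valve",[]):
        r=np.array(v[1:])-H; print("valve ang",np.degrees(np.arctan2(r[1],r@[.866,0,-.5])).round(1), "r",np.linalg.norm(r).round(3))
    o=telemetry.get_obs(); r=o["position"]-H
    print("t",o["clock"],"tcp",o["position"].round(4),"plane d,y,h",(r@[.866,0,-.5]).round(4),r[1].round(4),(r@[.5,0,.866]).round(4),"F",o["ft_force"].round(1),o["ee_rot"].round(3),"grip",o["grip_width"])
est()
E
python3 look.py a
```

```text
clock: 2.05
position: [0.5647, 0.0249, 0.2111]
ee_rot: [-0.0, 0.866, -0.0, 0.499]
ft_force: [0.2, 0.3, 0.0]
grip_width: 0.001
hub (0.64, 0.542, -0.034, 0.138) (0.72, 0.796, -0.073, -0.003) (0.57, 0.541, -0.038, 0.142)
valve (0.44, 0.617, -0.106, 0.1) (0.39, 0.611, -0.109, 0.101)
spokes (0.63, 0.543, -0.039, 0.141) (0.74, 0.548, -0.037, 0.137)
pointer (0.91, 0.409, -0.034, 0.244) (0.83, 0.42, -0.035, 0.244) (0.59, 0.42, -0.035, 0.245)
valve ang -39.2 r 0.108
valve ang -42.5 r 0.105
t 2.8 tcp [0.565  0.025  0.2114] plane d,y,h -0.0174 0.063 0.0712 F [-0.8  0.2 -1. ] [0.    0.866 0.    0.5  ] grip -0.0007417235528855838
```

View pics/awrist.png

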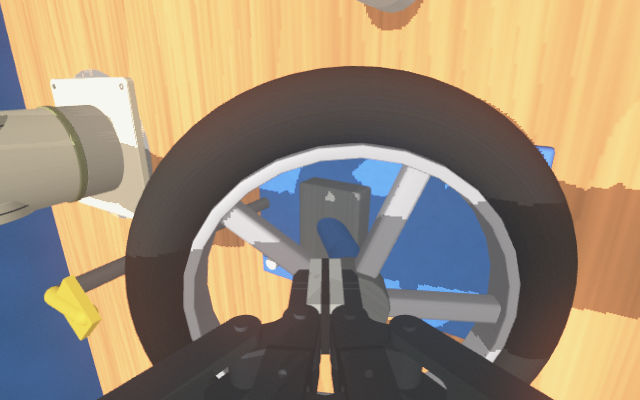

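The wrist view shows the shut fingertips at (325,280), over the gap between the spokes at upper left (265,235) and upper right (395,220). I'll insert them along the axle.

```bash
python3 -m crank '[[1,[0.3,-0.8,-0.2],[0,0,0]],[1,[-0.49,0,-0.85],[0,0,0]],[1,[-0.49,0,-0.85],[0,0,0]],[1,[-0.49,0,-0.85],[0,0,0]],[1,[-0.49,0,-0.85],[0,0,0]],[1,[-0.49,0,-0.85],[0,0,0]],[1,[-0.49,0,-0.85],[0,0,0]],[1,[-0.49,0,-0.85],[0,0,0]],[1,[-0.49,0,-0.85],[0,0,0]],[1,[0,0,0],[0,0,0]]]'
python3 look.py b
```

```text
clock: 3.63
position: [0.5273, 0.0169, 0.1396]
ee_rot: [-0.0, 0.867, -0.0, 0.499]
ft_force: [-0.8, 0.9, -0.8]
grip_width: 0.001
hub (0.58, 0.547, -0.036, 0.137) (0.93, 0.546, -0.04, 0.145)
valve (0.61, 0.798, -0.068, 0.0) (0.51, 0.614, -0.107, 0.098)
spokes (0.96, 0.542, -0.037, 0.145) (0.81, 0.545, -0.037, 0.139)
pointer (0.71, 0.416, -0.035, 0.243) (0.61, 0.42, -0.039, 0.246)
valve ang -5.9 r 0.292
valve ang -40.2 r 0.107
t 4.3833 tcp [0.5289 0.017  0.1413] plane d,y,h -0.0137 0.055 -0.0075 F [-0.7 -0.5  0.6] [-0.     0.866  0.     0.5  ] grip 0.002441973834737098
```

View pics/bwrist.png

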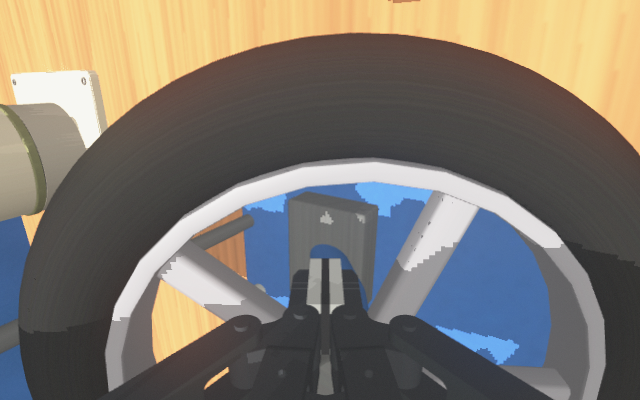

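The fingers sit cleanly in the gap, with the tip at (325,290) between the spokes at (220,280) and (425,250). I'll start the first push, slowly along the arc.

```bash
python3 -m crank '[[1,[0.34,0.06,-0.2],[0,0,0]],[1,[0.34,0.06,-0.2],[0,0,0]],[1,[0.34,0.06,-0.2],[0,0,0]],[1,[0.34,-0.03,-0.2],[0,0,0]],[1,[0.34,-0.03,-0.2],[0,0,0]],[1,[0.34,-0.03,-0.2],[0,0,0]],[1,[0.33,-0.11,-0.19],[0,0,0]],[1,[0.33,-0.11,-0.19],[0,0,0]],[1,[0.33,-0.11,-0.19],[0,0,0]],[1,[0.3,-0.18,-0.17],[0,0,0]],[1,[0.3,-0.18,-0.17],[0,0,0]],[1,[0.3,-0.18,-0.17],[0,0,0]]]'
python3 look.py c
```

```text
clock: 5.38
position: [0.5684, 0.0092, 0.1183]
ee_rot: [0.0, 0.866, 0.0, 0.5]
ft_force: [-3.6, 2.7, 1.6]
grip_width: -0.001
hub (0.82, 0.545, -0.037, 0.14) (0.78, 0.542, -0.041, 0.144)
spokes (0.68, 0.542, -0.04, 0.142) (0.52, 0.544, -0.037, 0.137)
pointer (0.81, 0.414, -0.035, 0.241) (0.66, 0.418, -0.037, 0.248)
t 6.1333 tcp [0.5681 0.0092 0.1186] plane d,y,h 0.0317 0.0472 -0.0076 F [ 1.1 -0.7 -0. ] [-0.     0.866 -0.     0.5  ] grip 0.002442703288204733
```

Contact is gentle, about 4–5 N. Next I'll finish the first push.

```bash
python3 -m crank '[[1,[0.26,-0.26,-0.15],[0,0,0]],[1,[0.26,-0.26,-0.15],[0,0,0]],[1,[0.26,-0.26,-0.15],[0,0,0]],[1,[0.21,-0.31,-0.12],[0,0,0]],[1,[0.21,-0.31,-0.12],[0,0,0]],[1,[0.21,-0.31,-0.12],[0,0,0]],[1,[0.15,-0.36,-0.09],[0,0,0]],[1,[0.15,-0.36,-0.09],[0,0,0]],[1,[0.15,-0.36,-0.09],[0,0,0]],[1,[0,0,0],[0,0,0]]]'
python3 look.py d
```

```text
clock: 6.97
position: [0.5872, -0.0201, 0.1074]
ee_rot: [0.0, 0.866, -0.001, 0.5]
ft_force: [0.5, 1.1, -0.2]
grip_width: -0.0
hub (0.95, 0.542, -0.035, 0.137) (0.76, 0.545, -0.041, 0.144) (0.95, 0.541, -0.039, 0.141)
spokes (0.72, 0.542, -0.035, 0.143) (0.57, 0.545, -0.036, 0.139)
pointer (0.67, 0.411, -0.036, 0.247) (0.59, 0.419, -0.039, 0.244)
valve (0.58, 0.512, -0.137, 0.157)
valve ang -110.1 r 0.105
t 7.7167 tcp [ 0.5867 -0.0187  0.1077] plane d,y,h 0.0532 0.0193 -0.0077 F [-0.7  0.7 -0. ] [-0.     0.866 -0.     0.5  ] grip -0.000948291626162214
```

```bash
python3 -c "
import cv2,numpy as np
a=cv2.imread('pics/dside.png')[150:290,230:380];b=cv2.imread('pics/dwrist.png')
cv2.imwrite('pics/d.png',np.vstack([b,cv2.resize(a,None,fx=1.4,fy=1.4)[:200].repeat(1,0) if 0 else cv2.copyMakeBorder(cv2.resize(a,None,fx=1.4,fy=1.4),0,0,0,640-210,cv2.BORDER_CONSTANT)]))"
```

```text
(no output)
```

View pics/d.png

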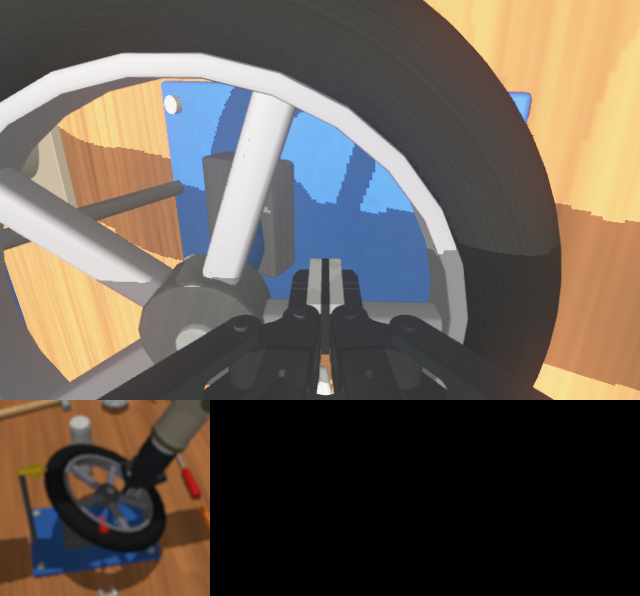

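The first push worked. The wrist view shows the contact spoke pointing down-slope at about (390,315), with the next spoke at (250,190). The side crop shows the red valve at (104,523), and the network puts it at -110°, so about -70° remains. I'll back off, lift, and go into the next gap.

```bash
python3 -m crank '[[1,[0,0.4,0],[0,0,0]],[1,[0.7,0,1.2],[0,0,0]],[1,[0.7,0,1.2],[0,0,0]],[1,[0.7,0,1.2],[0,0,0]],[1,[0.7,0,1.2],[0,0,0]],[1,[-2.1,1.0,1.21],[0,0,0]],[1,[-2.1,1.0,1.21],[0,0,0]],[1,[-2.1,1.0,1.21],[0,0,0]],[1,[0,0,0],[0,0,0]]]'
python3 look.py e
```

```text
clock: 8.47
position: [0.5502, 0.0182, 0.1951]
ee_rot: [-0.001, 0.865, 0.002, 0.501]
ft_force: [-0.8, 0.3, -0.1]
grip_width: 0.004
hub (0.6, 0.544, -0.035, 0.137) (0.59, 0.543, -0.044, 0.143) (0.92, 0.542, -0.038, 0.141)
spokes (0.7, 0.544, -0.037, 0.141) (0.78, 0.543, -0.039, 0.139) (0.73, 0.541, -0.036, 0.0)
pointer (0.81, 0.417, -0.032, 0.243) (0.78, 0.42, -0.037, 0.244) (0.6, 0.418, -0.035, 0.247)
t 9.2167 tcp [0.5518 0.0153 0.192 ] plane d,y,h -0.0192 0.0533 0.0478 F [ 1.2 -0.1  0.1] [ 0.     0.866 -0.     0.5  ] grip 0.0006061649737897566
```

View pics/ewrist.png

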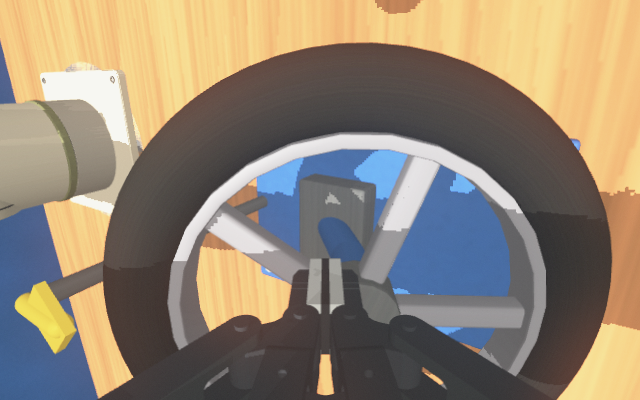

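The fingertips at (325,285) are centred between the spokes at (260,240) and (400,215). I'll insert them and push again.

```bash
python3 -m crank '[[1,[-0.7,0,-1.2],[0,0,0]],[1,[-0.7,0,-1.2],[0,0,0]],[1,[-0.7,0,-1.2],[0,0,0]],[1,[-0.7,0,-1.2],[0,0,0]],[1,[0,0,0],[0,0,0]],[1,[0.23,0.1,-0.13],[0,0,0]],[1,[0.23,0.1,-0.13],[0,0,0]],[1,[0.34,0.06,-0.2],[0,0,0]],[1,[0.34,0.06,-0.2],[0,0,0]],[1,[0.34,0.06,-0.2],[0,0,0]]]'
python3 -m crank '[[1,[0.34,-0.03,-0.2],[0,0,0]],[1,[0.34,-0.03,-0.2],[0,0,0]],[1,[0.34,-0.03,-0.2],[0,0,0]],[1,[0.33,-0.11,-0.19],[0,0,0]],[1,[0.33,-0.11,-0.19],[0,0,0]],[1,[0.33,-0.11,-0.19],[0,0,0]],[1,[0.3,-0.18,-0.17],[0,0,0]],[1,[0.3,-0.18,-0.17],[0,0,0]],[1,[0.3,-0.18,-0.17],[0,0,0]]]'
python3 look.py f
```

```text
clock: 10.05
position: [0.5388, 0.019, 0.1358]
ee_rot: [-0.0, 0.866, -0.0, 0.5]
ft_force: [-6.0, -1.1, 5.4]
grip_width: -0.001
clock: 10.8
position: [0.5679, 0.0095, 0.1184]
ee_rot: [0.0, 0.866, 0.0, 0.5]
ft_force: [-4.2, 1.5, 1.2]
grip_width: -0.005
hub (0.73, 0.543, -0.039, 0.14) (0.68, 0.542, -0.042, 0.142)
spokes (0.65, 0.542, -0.035, 0.142) (0.77, 0.545, -0.039, 0.14)
pointer (0.93, 0.414, -0.035, 0.243) (0.64, 0.419, -0.036, 0.245)
valve (0.7, 0.543, -0.037, 0.142)
valve ang 150.9 r 0.002
t 11.55 tcp [0.5676 0.0095 0.1187] plane d,y,h 0.0312 0.0475 -0.0078 F [-0.1 -0.3  0.2] [ 0.     0.866 -0.     0.5  ] grip -0.0025482161429203226
```

```bash
python3 -m crank '[[1,[0.26,-0.26,-0.15],[0,0,0]],[1,[0.26,-0.26,-0.15],[0,0,0]],[1,[0.26,-0.26,-0.15],[0,0,0]],[1,[0.21,-0.31,-0.12],[0,0,0]],[1,[0.21,-0.31,-0.12],[0,0,0]],[1,[0.21,-0.31,-0.12],[0,0,0]],[1,[0.15,-0.3,-0.09],[0,0,0]],[1,[0.1,-0.2,-0.06],[0,0,0]],[1,[0,0,0],[0,0,0]]]'
python3 look.py g
```

```text
clock: 12.3
position: [0.5846, -0.0135, 0.1087]
ee_rot: [0.0, 0.866, -0.001, 0.5]
ft_force: [0.1, 1.5, -0.9]
grip_width: 0.001
hub (0.74, 0.544, -0.035, 0.138) (0.62, 0.545, -0.041, 0.145) (0.62, 0.541, -0.037, 0.143)
spokes (0.66, 0.543, -0.036, 0.143) (0.63, 0.547, -0.039, 0.137)
pointer (0.81, 0.413, -0.034, 0.244) (0.68, 0.419, -0.038, 0.245)
valve (0.76, 0.455, -0.046, 0.192)
valve ang -175.6 r 0.103
t 13.05 tcp [ 0.5842 -0.0126  0.109 ] plane d,y,h 0.0504 0.0254 -0.0078 F [0.  0.5 0.1] [ 0.     0.866 -0.     0.5  ] grip -0.0049715862671660385
```

Run:
```python
from h import *
# red blobs (cap, dot) intersected with wheel plane heights, per camera
H=np.array([0.5445,-0.038,0.141]);n=np.array([.5,0,.866])
for c in ["scene","side","wrist"]:
    p=viewer.camera(c);f=cv2.cvtColor(p["frame"],cv2.COLOR_RGB2HSV)
    m=(((f[...,0]<8)|(f[...,0]>172))&(f[...,1]>150)&(f[...,2]>80)).astype(np.uint8)
    k,l,s,ce=cv2.connectedComponentsWithStats(m)
    K=np.array(p["intrinsics"]);T=np.array(p["cam_to_world"])
    for i in range(1,k):
        if s[i,4]<4: continue
        u=cv2.undistortPoints(ce[i].reshape(1,1,2),K,np.array([p["k1"],0,0,0.])).ravel()
        r=T[:3,:3]@[u[0],-u[1],-1]
        for h in (0,.022):
            P=T[:3,3]+r*((H+n*h-T[:3,3])@n)/(r@n); q=P-H-n*h
            if np.linalg.norm(q)<.2: print(c,ce[i].round(),s[i,4],"h",h,"r",np.linalg.norm(q).round(3),"ang",np.degrees(np.arctan2(q[1],q@[.866,0,-.5])).round(1))
```

```text
scene [340. 163.] 24 h 0 r 0.138 ang -169.1
scene [340. 163.] 24 h 0.022 r 0.133 ang -173.9
scene [334. 178.] 9 h 0 r 0.086 ang -173.6
scene [334. 178.] 9 h 0.022 r 0.083 ang 178.6
side [272. 206.] 12 h 0 r 0.123 ang 174.6
side [272. 206.] 12 h 0.022 r 0.137 ang -174.4
side [283. 214.] 8 h 0 r 0.088 ang -173.9
side [283. 214.] 8 h 0.022 r 0.107 ang -161.7
wrist [ 40. 340.] 1027 h 0 r 0.086 ang -175.7
wrist [ 40. 340.] 1027 h 0.022 r 0.065 ang 168.9
```

View pics/gwrist.png

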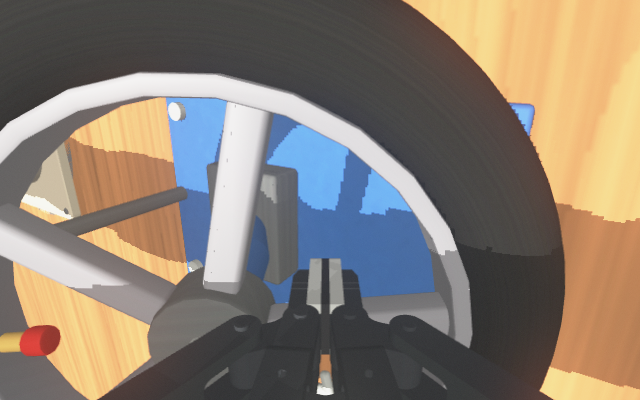

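The wrist view shows the red cap at (40,340). All three cameras put the valve at about -174.5°, so roughly 5–6° is left, about 5 mm more push.

```bash
python3 -m crank '[[1,[0.05,-0.2,-0.03],[0,0,0]],[1,[0.05,-0.2,-0.03],[0,0,0]],[1,[0,-0.1,0],[0,0,0]],[1,[0,0,0],[0,0,0]],[1,[0,0,0],[0,0,0]],[1,[0,0.4,0],[0,0,0]],[1,[0.7,0,1.2],[0,0,0]],[1,[0.7,0,1.2],[0,0,0]],[1,[0.7,0,1.2],[0,0,0]],[1,[0.7,0,1.2],[0,0,0]],[1,[0.7,0,1.2],[0,0,0]],[1,[0,0,0],[0,0,0]]]'
cat > red.py <<'E'
from h import *
H=np.array([0.5435,-0.038,0.141]);n=np.array([.5,0,.866]);ptr=[]
for c in ["scene","side","wrist"]:
    p=viewer.camera(c);save(p,"h"+c+".png");f=cv2.cvtColor(p["frame"],cv2.COLOR_RGB2HSV)
    for t in ("pointer","valve","stand"):
        for d in mark_of(t,p)[:1]: print(c,t,round(d["conf"],2),W(p,d["location"]).round(3))
    m=(((f[...,0]<8)|(f[...,0]>172))&(f[...,1]>150)&(f[...,2]>80)).astype(np.uint8)
    k,l,s,ce=cv2.connectedComponentsWithStats(m);K=np.array(p["intrinsics"]);T=np.array(p["cam_to_world"])
    for i in range(1,k):
        if s[i,4]<4: continue
        u=cv2.undistortPoints(ce[i].reshape(1,1,2),K,np.array([p["k1"],0,0,0.])).ravel();r=T[:3,:3]@[u[0],-u[1],-1]
        for h in (0,.022):
            P=T[:3,3]+r*((H+n*h-T[:3,3])@n)/(r@n);q=P-H-n*h;R=np.linalg.norm(q)
            if (h==0 and .07<R<.1) or (h>0 and .12<R<.145): print(c,ce[i].round(),"h",h,"r",R.round(3),"ang",np.degrees(np.arctan2(q[1],q@[.866,0,-.5])).round(1))
print(telemetry.get_obs()["clock"],telemetry.get_obs()["position"].round(3))
E
python3 red.py
```

```text
clock: 14.2
position: [0.6218, -0.0138, 0.1704]
ee_rot: [-0.0, 0.865, -0.0, 0.502]
ft_force: [-0.3, 0.1, 0.8]
grip_width: 0.001
scene pointer 0.95 [ 0.417 -0.037  0.244]
scene valve 0.71 [0.657 0.458 0.003]
scene stand 0.85 [ 0.543 -0.043  0.001]
scene [342. 165.] h 0.022 r 0.132 ang -177.9
scene [336. 179.] h 0 r 0.085 ang -177.7
side pointer 0.75 [ 0.415 -0.035  0.245]
side valve 0.36 [ 0.799 -0.067  0.002]
side stand 0.76 [ 0.545 -0.036 -0.001]
side [271. 204.] h 0.022 r 0.136 ang -178.8
side [282. 212.] h 0 r 0.087 ang -178.2
wrist valve 0.75 [ 0.453 -0.039  0.193]
wrist stand 0.7 [ 0.544 -0.036  0.004]
wrist [113. 259.] h 0 r 0.086 ang -179.2
wrist [ 18. 277.] h 0.022 r 0.131 ang -179.1
14.8 [ 0.62  -0.014  0.168]
```

```bash
python3 -c "
import cv2
cv2.imwrite('pics/hs.png',cv2.resize(cv2.imread('pics/hscene.png')[140:260,260:400],None,fx=4,fy=4,interpolation=cv2.INTER_CUBIC))"
```

```text
(no output)
```

View pics/hs.png

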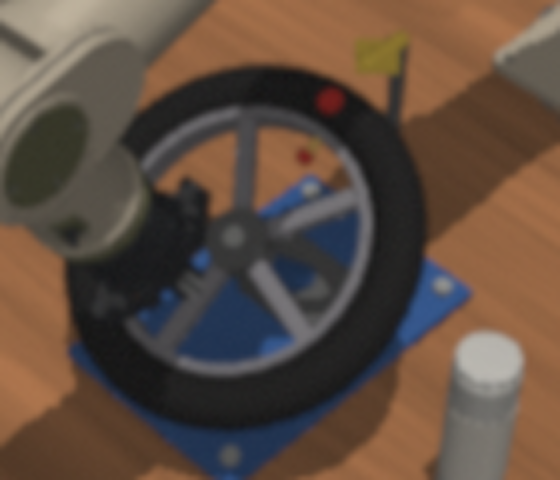

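The hub, cap and dot line up with the pointer at (380,50) in the crop. All cameras put the valve within about 1–3° of the pointer line (limit 6°), and the tool is clear. I'm handing in.

```bash
python3 -c "
from h import *
o=telemetry.get_obs();print(o['ft_force'],o['joint_velocities'].round(3));print(manip.hand_in())"
```

```text
[0.29806484 1.08973013 0.48196014] [ 0.001 -0.001 -0.    -0.003 -0.001  0.001 -0.001]
the job is handed in; nothing more can be done
None
```

I turned the wheel about 139° clockwise, and the valve now sits at the top, in line with the yellow pointer. I handed the job in at about 15 s; no verdict is reported back.

- **How it was done:** The gripper was shut and tilted square to the wheel. I pushed one spoke, then the next, then nudged the second spoke about 5 mm further. After that I backed off and lifted clear. The wrist force stayed within about 8 N at the end of each move, where I read it.
- **Valve position:** The red cap and dot in all three cameras put the valve at -177.7° to -179.2° from straight down-slope. The pointer is at about 180°, or 181° if the stand is turned by the roughly 1° its pointer suggests. The error is therefore about 1–3°, or 2–6 mm sideways, within the 6° / 11 mm limit.
- **Robot at the end:** The tip was about 60 mm above the spokes, the arm was still, and the wrist force was about 1 N, which is noise level.
- **Checks that disagreed:** The valve network gave clearly wrong places in the scene and side pictures at the end, such as spots on the bench. I ignored those; its wrist-camera reading agreed with the red markers.
- **Not checked separately:** I did not measure the bystanders' positions or the wheel's speed at the end. I kept the tool over the wheel throughout.

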